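# Take the tab-locked cap off the water filter

### The arm

A 7-joint arm with a two-finger parallel gripper is mounted at the origin on a cart in front of the work surface, level with it; the furniture and walls round the work are solid. World frame = base frame: x ahead of the robot, y to its left, z up, the work surface at z = 0. Lengths are in m, angles in degrees, forces in N, time in s.
With the tool pointing down it reaches from about 0.425 to 0.875 m from the base axis. Payload 4.7 kg.
Tool frame: the origin (TCP) lies midway between the tips of the shut fingers; the grasp point (between the pads) lies 19 mm behind it; z points along the fingers, y is the line along which they close (so a half turn about z gives the same grasp; the last joint's range is limited). The gripper opens to 87 mm and grips with 3 to 60 N. Pads are 19 mm wide; open, the fingers measure 117 mm over their backs; the gripper's body (75 mm by 190 mm) begins 51 mm behind the grasp point.
Start: joints at [-65.598, 18.392, -4.016, 83.108, 1.295, 78.541, -3.26], TCP at [0.26, 0.596, 0.223] pointing down, gripper open.
Joint ranges: [-163.93, 163.93], [-17.29, 119.83], [-79.2, 71.16], [3.27, 140.29], [-89.18, 269.18], [5.43, 117.66], [-154.24, 154.24]. Speed limits (degrees/s): [147.25, 147.25, 180, 180, 180, 180, 180].

### API

Orientations are given as [roll, pitch, yaw] about the fixed x, y, z axes, in that order (R = Rz(yaw) Ry(pitch) Rx(roll)).
In Python, from cell import env gives the robot as it stands.
- The arm moves only by the tool step_arm, never from a script. Its argument "moves" is a list of rows, each an object with "dp": the shift along the tool's x, y, z in mm, a list of three; "dr": the turn, a rotation vector about the tool's x, y, z in rad, a list of three; "fingers": the closure, from 0 (fully open) to 1 (shut). In form: [{"dp": [dx, dy, dz], "dr": [ax, ay, az], "fingers": fingers}, ...]. A call has exactly 5 rows; each row shifts and turns the commanded pose from where the row before left it, along the tool's axes as they then stand; what a row does not reach is not made up. A row lasts 1/8 s, in which the tool goes at most 62.5 mm and 10.7 degrees, less where a joint would pass 70% of its speed; a pose out of reach is approached as far as the arm can. A call with a gripper value outside its range is refused whole. The fingers move at their own pace and stop on an object; "squeeze" is the grip in N (left out, the last holds). Time passes only in rows, so rows that do not move let the fingers close, or fill a call up. It gives the time, the measured TCP pose, the force, the opening and the grip force at its end, in the units of the state.
- env.get_obs(): the state, without advancing time (a new reading comes with each control period).
- env.read_camera(name): name is "scene" or "top" or "wrist"; returns the picture (400x640x3 uint8, red, green, blue); there is no depth.
- env.camera_model(name): a dict with "fx", "fy", "cx", "cy" (pixels), "R" (3x3) and "t" (3): a world point X has camera coordinates R X + t. Camera axes: x right, y down, z forward; pixel columns grow to the right and rows downward; lengths in m; the calibration is good to about 2 mm. A picture is of the moment at which its call begins: read the wrist's pose just before it. camera_model takes no time and is no camera call; for the wrist camera it gives the pose at the moment of the call.
- env.sign_off(): hands the job in; it is judged then, once.
The state is a dict: "time_s": time; "qpos": joint angles; "joint_velocities": joint speeds; "effort": joint torques, N m; "tool_pos": TCP position; "tool_rot": TCP orientation; "force": force on the tool from outside, world axes, zero at the start; "wrist_torque": the same for the moment, N m; "grip_width": finger opening in m; "grasp_force": force on a finger pad.
Only numpy, scipy, OpenCV 4.12 (cv2) and the standard library are available. Lean on these libraries where they do the work, as an engineer would, in place of code of your own. Each camera call takes 0.05 s, during which the arm holds its last target. There are 200 camera calls.

### The job

Open the worktop water filter for a cartridge change: squeeze the two orange tabs of its blue cap together, turn the cap anticlockwise (seen from above) until you feel its firm stop, then lift it straight off and set it down gently, upright and wholly on the wooden trivet. Don't force the cap against the filter, and leave the other things on the worktop where they are.

Things in the scene. Friction and masses are not known exactly. Their poses are not given: they have to be found in the camera images.
- filter: worktop water filter, fixed to the worktop: white housing, foot 112 mm across, waist 84 to 90 mm, steel outlet tube toward its -x. Origin at the centre of its foot, z up. The cap sits on a hidden post (34 mm diameter, top 110 mm above the origin) with about 1.5 mm play all round. More than 45 N between cap and filter (push, pull or twist) breaks it.
- collar_top (a point): centre of the filter's grey collar, in the plane of its top, 90 mm above the worktop. Collar 72 mm inside, 82 mm outside, 20 mm high, two notches in its rim at the filter's +y and -y that lock the cap's tab tongues. Fingertips must stay above it.
- cap: blue cap on the filter, 0.07 to 0.14 kg, seated at the start with the filter's yaw. Origin on its axis at its flat underside, 72 mm above the worktop when seated; skirt 48 mm across, 46 mm high; two feet at local +x and -x reach 33.5 mm from the axis. Turns anticlockwise from above once both tabs are pressed; the rest under cap_top.
- tab_a_face (a point): middle of the upright outer face of the orange spring tab at the cap's local +y: 18 mm wide, 17.5 mm high (20 to 37 mm above the cap's origin), 34 mm from the axis. Moves straight inward up to 5.5 mm, 6 N at first, 13 N pressed home; its tongue (39.5 mm from the axis, 12.5 to 18 mm above the cap's origin) leaves the collar's notch after 4 mm.
- tab_b_face (a point): the same for the tab at the cap's local -y. Faces 68 mm apart when free, 57 mm with both pressed home. Both must be pressed: a grip off-centre by more than about 1 mm presses one only, and pushes the cap sideways on its post (felt as a side force). Closing fast can drag the cap down hard: squeeze bit by bit.
- cap_top (a point): middle of the cap's round top (52 mm across, white ridge along local x), 46 mm above its origin. Hidden lugs hold the cap down until it is within 0.12 rad of a firm stop, to be felt as a rising moment; the stop lies 0.65 to 1.3 rad of turn from the start and differs each time. Eased back a hair from the stop it lifts straight off, clear of the post after 40 mm.
- trivet: round dark-wood trivet, 171 mm across, 20 mm high, lying flat on the worktop and not slipping (fixed). Origin at the centre of its underside, z up.
- egg_cup: blue egg cup, 49 mm across, 53 mm high; bystander. Origin at the centre of its underside.
- timer: red and white kitchen timer, 62 mm across, 49 mm high; bystander. Origin at the centre of its underside.
- tomato_tin: small tin with a red and white label, 57 mm across, 72 mm high; bystander. Origin at the centre of its underside.

How it is judged (in metres and radians):
On the way:
1. the cap is turned at least 0.5 rad in the filter while still seated (not lifted more than 6 mm) (angle between the x axis of cap and the x axis of filter, either way round above 0.5 rad and z of cap in the frame of filter below 0.078 m and horizontal distance between cap and filter below 0.006 m), for 0.1 s.
At the end, for the whole second after the job is handed in: the cap stands on the trivet: its axis within 45 mm of the trivet's centre, its underside 17 to 25 mm above the trivet's underside, both within 0.1 rad of upright (cap right way up), cap at rest (under 0.02 m/s) and released (horizontal distance between cap and trivet below 0.045 m and z of cap in the frame of trivet between 0.017 and 0.025 m and angle between each of cap, trivet's own z axis and vertical below 0.1 rad and linear speed of cap below 0.02 m/s); the robot touches nothing.
It fails at once if the cap is forced against the filter with more than 45 N (contact force between cap and filter above 45 N).
It fails at once if the cap hits the trivet with more than 25 N (contact force between cap and trivet above 25 N).
It fails at once if the egg cup, kitchen timer or small tin is moved more than 15 mm (distance of any of egg_cup, timer, tomato_tin from where it was at the start of the episode above 0.015 m).
It also fails if it takes over 72 s, if anything falls off the work surface, if the arm or the gripper's body presses on something with over 40 N, if the wrist force passes 120 N, or if a joint passes its speed limit or range.

## Working session

There is one attempt and no reset: what is moved stays moved. The work goes in short steps, Python scripts to look and compute and a tool call to move; the robot and the scene stay as the last step left them, time stands still between calls to the robot, and variables do not carry over. Pictures are saved under pics/ and viewed, at most 10 in all, crops included, and the job is handed in when it is done.

Besides the shell and the picture viewer there is one more tool, called after "Emit:" by a JSON object that holds its "name" and its "arguments". step_arm: Moves the arm, as the interface text tells. Its arguments: {"type":"object","properties":{"moves":{"type":"array","items":{"type":"object","properties":{"dp":{"type":"array","items":{"type":"number"}},"dr":{"type":"array","items":{"type":"number"}},"fingers":{"type":"number"}}}},"squeeze":{"type":"number"}},"required":["moves"]}

```bash
mkdir -p pics
python3 - <<'E'
from cell import env
import cv2,numpy as np
o=env.get_obs();print({k:np.round(v,3) for k,v in o.items()})
ims=[]
for n in("scene","top"):
    im=env.read_camera(n)[:,:,::-1];cv2.imwrite(f"pics/{n}0.png",im)
    m=env.camera_model(n);print(n,m)
E
```

```text
{'time_s': np.float64(0.0), 'qpos': array([-65.598,  18.438,  -4.017,  83.175,   1.296,  78.541,  -3.259]), 'joint_velocities': array([ 0.075,  0.106,  0.04 ,  0.08 , -0.097, -0.014, -0.065]), 'effort': array([-1.0000e-03, -4.9129e+01, -4.0400e-01, -3.1254e+01, -6.4000e-02,
        4.4000e-02,  0.0000e+00]), 'tool_pos': array([0.26 , 0.595, 0.221]), 'tool_rot': array([-1.79891e+02,  7.00000e-03,  1.56411e+02]), 'force': array([-0.075,  0.155, -0.418]), 'wrist_torque': array([ 0.026, -0.032,  0.057]), 'grasp_force': np.float64(0.0), 'grip_width': np.float64(0.087)}
scene {'fx': 439.81840479531047, 'fy': 439.81840479531047, 'cx': 321.5209499512524, 'cy': 198.46004951050452, 'R': array([[ 0.67071474, -0.74171491, -0.00085017],
       [-0.47849509, -0.43181508, -0.76457713],
       [ 0.56673114,  0.51321995, -0.64453168]]), 't': array([-0.34127315,  0.37067338,  0.59227785])}
top {'fx': 377.777902175439, 'fy': 377.777902175439, 'cx': 324.6244132234142, 'cy': 192.63061616589403, 'R': array([[-0.01206804, -0.9996905 ,  0.02175453],
       [-0.99434995,  0.00970324, -0.10570729],
       [ 0.10546348, -0.0229073 , -0.9941593 ]]), 't': array([0.05487329, 0.54812161, 0.87185239])}
```

View pics/scene0.png

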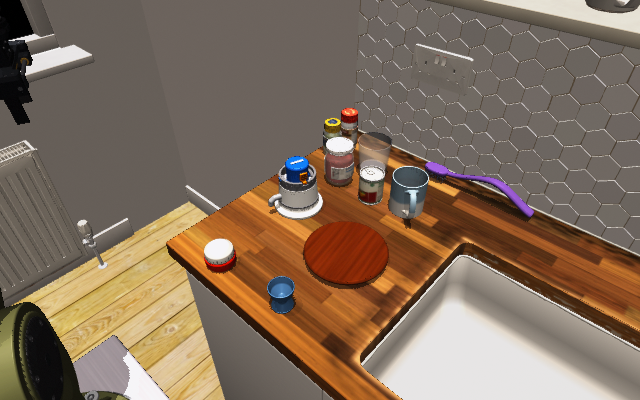

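View pics/top0.png

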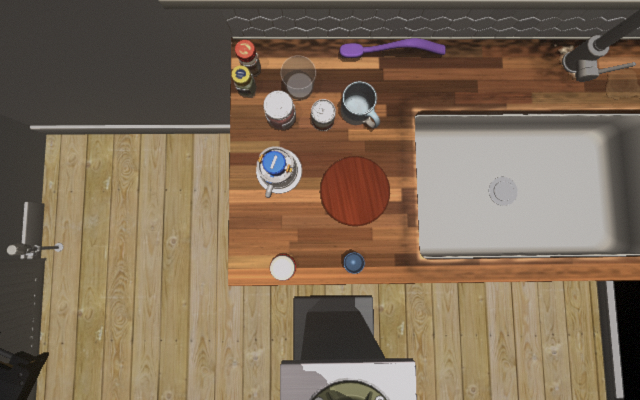

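The scene view shows the filter at about (298,190) with its cap at (297,168), the trivet at (346,252), timer at (220,255), egg cup at (281,295) and tin at (371,185). In the top view the cap is at (274,162), with orange tabs near (263,158) and (290,168), and the trivet is at (355,190).

```bash
cat > h.py <<'E'
import cv2,numpy as np
def ray(m,uv):
    d=m["R"].T@np.array([(uv[0]-m["cx"])/m["fx"],(uv[1]-m["cy"])/m["fy"],1.]);return -m["R"].T@m["t"],d/np.linalg.norm(d)
def plane(m,uv,z):
    c,d=ray(m,uv);return c+d*(z-c[2])/d[2]
def tri(obs):
    A=np.zeros((3,3));b=np.zeros(3);L=[ray(m,u) for m,u in obs]
    for c,d in L: P=np.eye(3)-np.outer(d,d);A+=P;b+=P@c
    X=np.linalg.solve(A,b);return X,[np.linalg.norm(np.cross(X-c,d)) for c,d in L]
def proj(m,X):
    p=m["R"]@np.asarray(X)+m["t"];return np.array([m["fx"]*p[0]/p[2]+m["cx"],m["fy"]*p[1]/p[2]+m["cy"]])
def blobs(im,lo,hi,box=None,amin=6):
    k=cv2.inRange(cv2.cvtColor(im,cv2.COLOR_BGR2HSV),np.array(lo),np.array(hi))
    if box: q=np.zeros_like(k);x0,y0,x1,y1=box;q[y0:y1,x0:x1]=255;k&=q
    n,l,s,c=cv2.connectedComponentsWithStats(k)
    return k,[(s[i][4],c[i].round(1),s[i][:4]) for i in np.argsort(-s[:,4]) if i>0 and s[i][4]>=amin]
E
python3 - <<'E'
from h import *
from cell import env
M={n:env.camera_model(n) for n in("scene","top")}
I={n:cv2.imread(f"pics/{n}0.png") for n in M}
B={"scene":(265,140,335,225),"top":(245,140,310,205)}
T={"scene":(295,210,395,295),"top":(315,150,395,230)}
t={}
for n in M:
    print(n,"blue",blobs(I[n],(100,120,80),(125,255,255),B[n])[1][:3])
    print("orange",blobs(I[n],(5,150,120),(22,255,255),B[n])[1][:4])
    k,b=blobs(I[n],(0,150,40),(9,255,255),T[n]);print("triv",b[:2])
    c=max(cv2.findContours(k,0,1)[0],key=cv2.contourArea);e=cv2.fitEllipse(cv2.convexHull(c));print(e);t[n]=e[0]
    print(plane(M[n],e[0],.02))
print(tri([(M[n],t[n]) for n in M]))
vis=[cv2.resize(I[n][y0:y1,x0:x1],(390,400),interpolation=2) for n,(x0,y0,x1,y1) in B.items()]
cv2.imwrite("pics/crop.png",np.hstack(vis))
E
```

```text
scene blue [(np.int32(358), array([295.8, 167.3]), array([285, 156,  24,  27], dtype=int32))]
orange [(np.int32(1666), array([303.2, 196.7]), array([265, 149,  70,  76], dtype=int32)), (np.int32(17), array([303.9, 181.4]), array([300, 179,   7,   5], dtype=int32)), (np.int32(14), array([302.7, 173.5]), array([300, 172,   7,   5], dtype=int32))]
triv [(np.int32(4226), array([345.7, 252.5]), array([303, 221,  86,  64], dtype=int32))]
((345.67193603515625, 252.60984802246094), (63.27962875366211, 84.80078125), 93.08712768554688)
[ 0.54605273 -0.03098149  0.02      ]
top blue [(np.int32(363), array([273.7, 162.5]), array([263, 151,  23,  26], dtype=int32))]
orange [(np.int32(13), array([259.8, 158.2]), array([258, 155,   5,   7], dtype=int32)), (np.int32(8), array([287.6, 168.9]), array([286, 166,   4,   6], dtype=int32))]
triv [(np.int32(3823), array([354.6, 190.7]), array([320, 156,  70,  70], dtype=int32))]
((354.6132507324219, 190.64376831054688), (69.29508972167969, 69.99562072753906), 144.42010498046875)
[ 0.55369673 -0.02369075  0.02      ]
(array([ 0.55474033, -0.0246634 ,  0.00855684]), [np.float64(0.0003009242586852898), np.float64(0.00030092425868526987)])
```

View pics/crop.png

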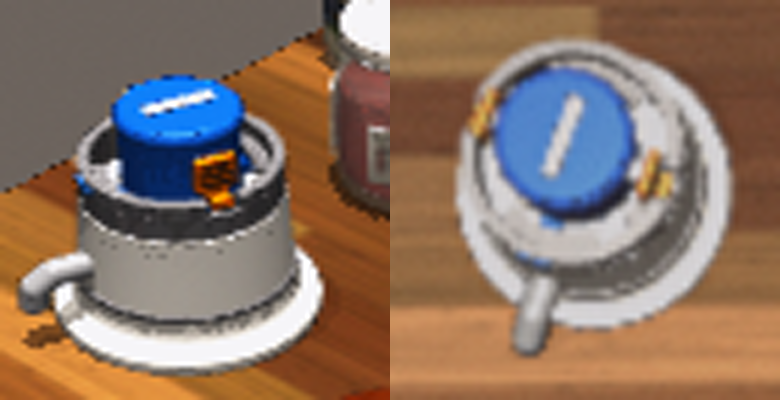

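The crop shows the cap's white ridge and both orange tabs clearly. The ridge centre is at about (296.9,158.0) in scene and (274.0,162.1) in top.

Run:
```python
from h import *
from cell import env
M={n:env.camera_model(n) for n in("scene","top")}
I={n:cv2.imread(f"pics/{n}0.png") for n in M}
B={"scene":(286,155,308,163),"top":(264,150,286,176)}
r={}
for n in M:
    k,b=blobs(I[n],(0,0,150),(180,110,255),B[n],3);print(n,b[:3]);r[n]=b[0][1]
    p=cv2.findNonZero(k);l=cv2.fitLine(p.astype(np.float32),2,0,.01,.01).ravel();d=l[:2]*6
    a=plane(M[n],r[n]-d,.118);c=plane(M[n],r[n]+d,.118);v=c-a;print("mid",plane(M[n],r[n],.118),"yaw",np.degrees(np.arctan2(v[1],v[0])))
X=tri([(M[n],r[n]) for n in M]);print(X)
tb=[plane(M["top"],u,.105) for u in((259.8,158.2),(287.6,168.9))];print("tabs",tb,(tb[0]+tb[1])/2,np.linalg.norm(tb[0]-tb[1]));v=tb[0]-tb[1];print(np.degrees(np.arctan2(v[1],v[0])))
for n,u in(("egg",(353,262)),("timer",(282,267)),("tin",(322,113))):print(n,plane(M["top"],u,.05))
o=env.get_obs();m=env.camera_model("wrist");
from scipy.spatial.transform import Rotation as R
Rt=R.from_euler("xyz",o["tool_rot"],degrees=True).as_matrix()
print("cam in tool",Rt.T@(-m["R"].T@m["t"]-o["tool_pos"]),m["R"]@Rt,m["fx"],m["cx"],m["cy"])
```

```text
scene [(np.int32(23), array([297.4, 160.8]), array([291, 159,  13,   4], dtype=int32))]
mid [0.6098117 0.1610233 0.118    ] yaw -35.99507998442186
top [(np.int32(52), array([273.4, 161.5]), array([270, 155,   8,  14], dtype=int32)), (np.int32(28), array([280.9, 152.2]), array([275, 150,  11,   7], dtype=int32)), (np.int32(27), array([265.9, 173. ]), array([264, 169,   7,   7], dtype=int32))]
mid [0.60779771 0.16065905 0.118     ] yaw -27.48046892445207
(array([0.60804084, 0.1601025 , 0.11926799]), [np.float64(0.0006359620793338358), np.float64(0.0006359620793339)])
tabs [array([0.61786006, 0.19188015, 0.105     ]), array([0.59360148, 0.13109172, 0.105     ])] [0.60573077 0.16148594 0.105     ] 0.06545007235364778
68.24474472318585
egg [ 0.38638229 -0.01354286  0.05      ]
timer [0.37739391 0.14832189 0.05      ]
tin [0.73693958 0.05332696 0.05      ]
cam in tool [ 0.06474883 -0.00074009 -0.16238446] [[ 3.42806799e-04  9.99999897e-01  2.97408302e-04]
 [-9.70183609e-01  4.04668665e-04 -2.42370792e-01]
 [-2.42370888e-01 -2.05454304e-04  9.70183648e-01]] 322.9659594554323 315.3673559915219 202.41264590306656
```

Emit:
{"name": "step_arm", "arguments": {"moves": [{"dp": [-49,-26,2],"dr": [0,0,0],"fingers": 0},{"dp": [-49,-26,2],"dr": [0,0,0],"fingers": 0},{"dp": [-49,-26,2],"dr": [0,0,0],"fingers": 0},{"dp": [-49,-26,2],"dr": [0,0,0],"fingers": 0},{"dp": [-49,-26,2],"dr": [0,0,0],"fingers": 0}]}}

```text
time_s: 0.72
tool_pos: [0.4334, 0.3767, 0.2122]
tool_rot: [-180.0, -0.0, 156.4]
force: [0.7, -0.2, 0.3]
grip_width: 0.0869
grasp_force: 0.0
```

Emit:
{"name": "step_arm", "arguments": {"moves": [{"dp": [-49,-26,2],"dr": [0,0,0],"fingers": 0},{"dp": [-49,-26,2],"dr": [0,0,0],"fingers": 0},{"dp": [-49,-26,2],"dr": [0,0,0],"fingers": 0},{"dp": [-49,-26,2],"dr": [0,0,0],"fingers": 0},{"dp": [-49,-26,2],"dr": [0,0,-0.03],"fingers": 0}]}}

```text
time_s: 1.35
tool_pos: [0.6058, 0.1599, 0.2021]
tool_rot: [-180.0, -0.0, 158.2]
force: [0.2, 0.8, -0.8]
grip_width: 0.0869
grasp_force: 0.0
```

Emit:
{"name": "step_arm", "arguments": {"moves": [{"dp": [0,0,0],"dr": [0,0,0],"fingers": 0},{"dp": [0,0,0],"dr": [0,0,0],"fingers": 0},{"dp": [0,0,0],"dr": [0,0,0],"fingers": 0},{"dp": [0,0,0],"dr": [0,0,0],"fingers": 0},{"dp": [0,0,0],"dr": [0,0,0],"fingers": 0}]}}

```text
time_s: 1.98
tool_pos: [0.6048, 0.1621, 0.2027]
tool_rot: [180.0, 0.0, 158.2]
force: [-0.1, 0.3, -0.7]
grip_width: 0.0872
grasp_force: 0.0
```

```bash
cat > look.py <<'E'
import sys
from h import *
from cell import env
n=sys.argv[1]
o=env.get_obs();m=env.camera_model("wrist");im=env.read_camera("wrist")[:,:,::-1].copy()
cv2.imwrite(f"pics/w{n}.png",im);np.savez(f"w{n}.npz",R=m["R"],t=m["t"],k=[m["fx"],m["fy"],m["cx"],m["cy"]])
print({k:np.round(o[k],4) for k in("time_s","qpos","tool_pos","tool_rot","force","wrist_torque","grip_width")})
print("blue",blobs(im,(100,120,60),(125,255,255),None,60)[1][:3])
print("orange",blobs(im,(8,170,110),(24,255,255),None,20)[1][:5])
print("expected cap",proj(m,(.607,.161,.118)))
E
python3 look.py 1
```

```text
{'time_s': np.float64(1.975), 'qpos': array([-29.7853,  16.0885,  15.0988,  88.9625,  -4.291 ,  75.5012,
        54.0277]), 'tool_pos': array([0.6048, 0.1621, 0.2027]), 'tool_rot': array([1.799794e+02, 3.100000e-03, 1.582048e+02]), 'force': array([-0.1472,  0.2942, -0.6833]), 'wrist_torque': array([-0.0047, -0.0597, -0.0489]), 'grip_width': np.float64(0.0872)}
blue [(np.int32(2988), array([316.6, 206.2]), array([286, 169,  63,  71], dtype=int32)), (np.int32(2407), array([39.2, 36.6]), array([13,  8, 55, 58], dtype=int32)), (np.int32(838), array([83.9, 50.7]), array([67, 29, 32, 41], dtype=int32))]
orange [(np.int32(54250), array([174.3,  99.6]), array([  0,   0, 396, 251], dtype=int32)), (np.int32(6181), array([310.5, 221.6]), array([218, 159, 234,  92], dtype=int32)), (np.int32(1480), array([380.9, 127.5]), array([332, 105,  81,  45], dtype=int32)), (np.int32(1039), array([239.7, 293.3]), array([208, 282,  84,  33], dtype=int32)), (np.int32(612), array([400.3, 295.8]), array([383, 282,  35,  29], dtype=int32))]
expected cap [316.05964852 209.13861781]
```

View pics/w1.png

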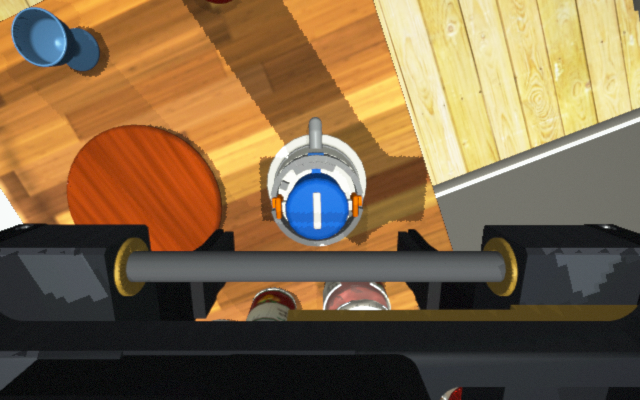

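The wrist view shows the cap centred at about (317,207), tabs at (277,206) and (356,206), and the ridge upright at (317,210). The gripper is aligned with the tabs to within a degree or two.

```bash
cat > cap.py <<'E'
import sys
from h import *
n=sys.argv[1];bx=[int(a) for a in sys.argv[2].split(",")]
d=np.load(f"w{n}.npz");m=dict(R=d["R"],t=d["t"],fx=d["k"][0],fy=d["k"][1],cx=d["k"][2],cy=d["k"][3])
im=cv2.imread(f"pics/w{n}.png")
o=blobs(im,(8,150,90),(24,255,255),bx,15)[1][:4];print("orange",o)
k,b=blobs(im,(100,120,60),(125,255,255),bx,60);print("blue",b[:2])
c=max(cv2.findContours(k,0,1)[0],key=cv2.contourArea);x,y,w,h=cv2.boundingRect(c)
q,r=blobs(im,(0,0,150),(180,90,255),(x+10,y+5,x+w-10,y+h-5));print("ridge",r[:2])
rc=r[0][1];p=plane(m,rc,.119);print("ridge mid",p)
lab=np.zeros_like(q);x0,y0,w0,h0=r[0][2];lab[y0:y0+h0,x0:x0+w0]=q[y0:y0+h0,x0:x0+w0]
l=cv2.fitLine(cv2.findNonZero(lab).astype(np.float32),2,0,.01,.01).ravel()
a=plane(m,rc-8*l[:2],.119);e=plane(m,rc+8*l[:2],.119);print("ridge yaw",np.degrees(np.arctan2(*(e-a)[1::-1])))
if len(o)>1:
    T=[plane(m,u[1],.109) for u in o[:2]];v=T[1]-T[0];print("tabs",T,"mid",(T[0]+T[1])/2,np.linalg.norm(v),"dir",np.degrees(np.arctan2(v[1],v[0])))
M=dict(m)
np.save(f"r{n}.npy",rc)
E
python3 cap.py 1 262,165,375,245
```

```text
orange [(np.int32(1165), array([364.8, 215.4]), array([332, 165,  43,  80], dtype=int32)), (np.int32(1050), array([271.7, 217.1]), array([262, 165,  40,  80], dtype=int32)), (np.int32(167), array([355.7, 203.4]), array([351, 193,  11,  24], dtype=int32))]
blue [(np.int32(2988), array([316.6, 206.2]), array([286, 169,  63,  71], dtype=int32))]
ridge [(np.int32(281), array([316.6, 209.9]), array([313, 192,   8,  37], dtype=int32)), (np.int32(54), array([334.6, 176.7]), array([327, 174,  12,  10], dtype=int32))]
ridge mid [0.6074837  0.16126443 0.119     ]
ridge yaw -20.735150750008373
tabs [array([0.62918342, 0.19549938, 0.109     ]), array([0.60201463, 0.1235254 , 0.109     ])] mid [0.61559902 0.15951239 0.109     ] 0.07693111587856157 dir -110.68056124738001
```

Emit:
{"name": "step_arm", "arguments": {"moves": [{"dp": [-1,0,12],"dr": [0,0,-0.02],"fingers": 0},{"dp": [-1,0,14],"dr": [0,0,0],"fingers": 0},{"dp": [-1,0,14],"dr": [0,0,0],"fingers": 0},{"dp": [0,0,10],"dr": [0,0,0],"fingers": 0},{"dp": [0,0,0],"dr": [0,0,0],"fingers": 0}]}}

```text
time_s: 2.65
tool_pos: [0.6072, 0.16, 0.1511]
tool_rot: [-179.9, -0.1, 159.3]
force: [-0.0, -0.1, 0.6]
grip_width: 0.0872
grasp_force: 0.0
```

```bash
python3 look.py 2
python3 - <<'E'
import cv2,numpy as np
im=cv2.imread("pics/w2.png");cv2.imwrite("pics/w2c.png",cv2.resize(im[130:280,220:420],None,fx=4,fy=4,interpolation=2))
E
```

```text
{'time_s': np.float64(2.65), 'qpos': array([-29.2303,  18.3337,  14.7892,  92.1931,  -4.8846,  70.2397,
        55.7711]), 'tool_pos': array([0.6072, 0.16  , 0.1511]), 'tool_rot': array([-1.799158e+02, -1.009000e-01,  1.592667e+02]), 'force': array([-0.0253, -0.1477,  0.5861]), 'wrist_torque': array([ 0.0252, -0.0178, -0.0696]), 'grip_width': np.float64(0.0872)}
blue [(np.int32(4187), array([318.8, 217.5]), array([280, 175,  79,  77], dtype=int32)), (np.int32(1310), array([45.6, 29. ]), array([24,  3, 41, 50], dtype=int32)), (np.int32(613), array([ 7.3, 19.4]), array([ 0,  0, 19, 44], dtype=int32))]
orange [(np.int32(55672), array([171.1,  98.7]), array([  0,   0, 413, 251], dtype=int32)), (np.int32(3104), array([264. , 297.4]), array([195, 282, 144,  39], dtype=int32)), (np.int32(2880), array([235.6, 208.9]), array([205, 167,  70,  84], dtype=int32)), (np.int32(2121), array([394.8, 127.3]), array([347, 101,  85,  52], dtype=int32)), (np.int32(1020), array([445.1, 235.9]), array([419, 218,  48,  33], dtype=int32))]
expected cap [318.14165977 225.97072788]
```

View pics/w2c.png

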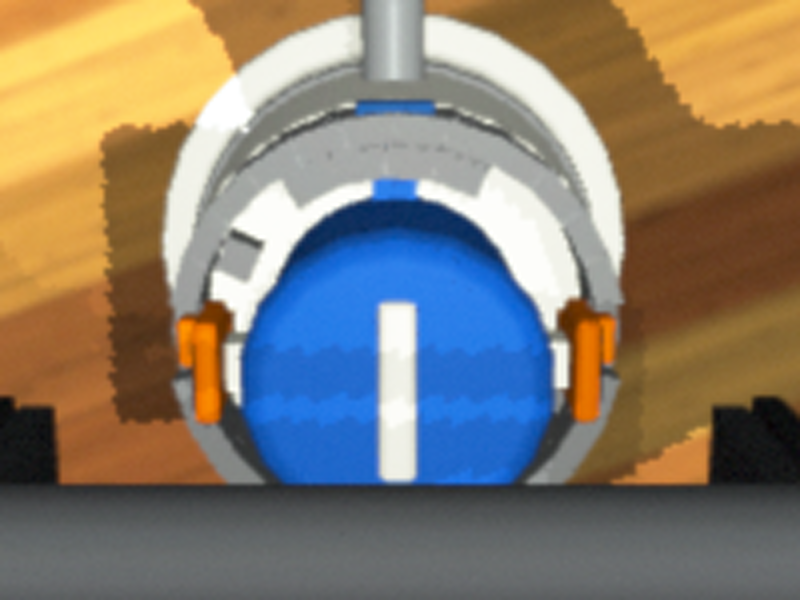

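The crop shows the cap ridge at crop x≈397 (pixel 319.3), tab outer edges at crop x≈193 and 602 (pixels 268.3 and 370.5), and the fingers well outside both tabs.

Run:
```python
from h import *
from cell import env
from scipy.spatial.transform import Rotation as R
d=np.load("w2.npz");m=dict(R=d["R"],t=d["t"],fx=d["k"][0],fy=d["k"][1],cx=d["k"][2],cy=d["k"][3])
d=np.load("w1.npz");m1=dict(R=d["R"],t=d["t"],fx=d["k"][0],fy=d["k"][1],cx=d["k"][2],cy=d["k"][3])
o=env.get_obs();p=o["tool_pos"];Rt=R.from_euler("xyz",o["tool_rot"],degrees=True).as_matrix()
f=lambda c:(c[0]/4+220-.4,c[1]/4+130-.4)
L=lambda X:(Rt.T@(X-p)*1000).round(2)
for nm,c,z in(("ridge",(397,391.),.119),("ridgetop",(397,303),.119),("tabL",(193,365),.109),("tabR",(602,365),.109)):
    X=plane(m,f(c),z);print(nm,X.round(4),"tool mm",L(X))
print("tri ridge top end",tri([(m1,(316.5,192)),(m,f((397,303)))]))
T=np.array([.6074837,.16126443,.119]);print("w1 ridge in tool",L(T))
# finger symmetric check: image of tool y=+-43.5 at several z
for s in(-43.5,43.5):
  for z in(0,-.02): print(s,z,proj(m,p+Rt@np.array([0,s/1000,z])))
```

```text
ridge [0.6077 0.1612 0.119 ] tool mm [ 0.42  1.02 33.08]
ridgetop [0.5942 0.1663 0.119 ] tool mm [14.8   0.97 33.09]
tabL [0.5947 0.1301 0.109 ] tool mm [  1.58 -32.68  43.1 ]
tabR [0.6186 0.1935 0.109 ] tool mm [ 1.65 35.03 43.06]
tri ridge top end (array([0.59281064, 0.16687073, 0.12492133]), [np.float64(0.00012685324798954536), np.float64(0.00012685324798949858)])
w1 ridge in tool [ 0.65  0.99 33.08]
-43.5 0 [236.07277115 247.60712529]
-43.5 -0.02 [225.96593815 263.51647678]
43.5 0 [399.00148388 247.74976282]
43.5 -0.02 [409.55691866 263.68757922]
```

Emit:
{"name": "step_arm", "arguments": {"moves": [{"dp": [-1,0.5,10],"dr": [0,0,0],"fingers": 0},{"dp": [-1,0.5,12],"dr": [0,0,0],"fingers": 0},{"dp": [-1,0,12],"dr": [0,0,0],"fingers": 0},{"dp": [-1,0,7],"dr": [0,0,0],"fingers": 0},{"dp": [0,0,0],"dr": [0,0,0],"fingers": 0}]}}

```text
time_s: 3.32
tool_pos: [0.6116, 0.1595, 0.1106]
tool_rot: [-179.9, -0.1, 159.3]
force: [0.1, 0.1, 1.1]
grip_width: 0.0869
grasp_force: 0.0
```

```bash
python3 look.py 3|head -1
python3 - <<'E'
import cv2,numpy as np
im=cv2.imread("pics/w3.png");cv2.imwrite("pics/w3c.png",cv2.resize(im[180:270,220:420],None,fx=4,fy=4,interpolation=2))
E
```

```text
{'time_s': np.float64(3.325), 'qpos': array([-28.8055,  20.6916,  14.578 ,  94.0299,  -5.5718,  66.077 ,
```

View pics/w3c.png

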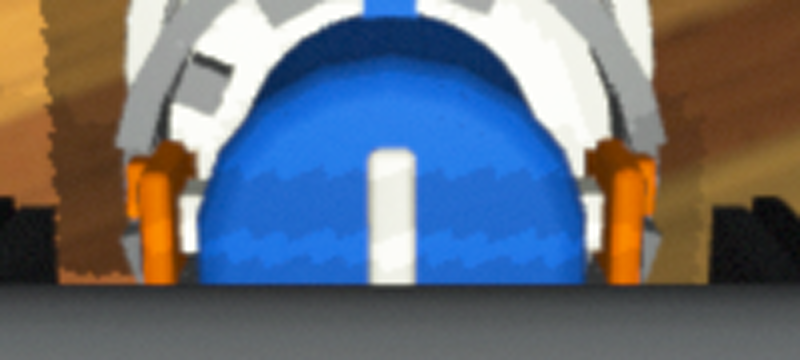

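Both tabs and fingers are visible at the same depth. Tab edges are at crop x=141 and 645 (mid 393) and finger edges at 57 and 708 (mid 382), so the cap sits about 1.3 mm to tool +y. I'll correct that and descend.

Emit:
{"name": "step_arm", "arguments": {"moves": [{"dp": [2,0.7,3],"dr": [0,0,0],"fingers": 0},{"dp": [2.5,0.6,5],"dr": [0,0,0],"fingers": 0},{"dp": [0,0,5],"dr": [0,0,0],"fingers": 0},{"dp": [0,0,1.5],"dr": [0,0,0],"fingers": 0.1},{"dp": [0,0,0],"dr": [0,0,0],"fingers": 0.16}], "squeeze": 20}}

```text
time_s: 4.0
tool_pos: [0.6083, 0.1624, 0.0969]
tool_rot: [-180.0, -0.0, 159.3]
force: [-0.8, -0.0, -0.1]
grip_width: 0.0763
grasp_force: 0.0
```

Emit:
{"name": "step_arm", "arguments": {"moves": [{"dp": [0,0,0],"dr": [0,0,0],"fingers": 0.18},{"dp": [0,0,0],"dr": [0,0,0],"fingers": 0.19},{"dp": [0,0,0],"dr": [0,0,0],"fingers": 0.2},{"dp": [0,0,0],"dr": [0,0,0],"fingers": 0.21},{"dp": [0,0,0],"dr": [0,0,0],"fingers": 0.22}]}}

```text
time_s: 4.62
tool_pos: [0.6082, 0.1621, 0.0971]
tool_rot: [-180.0, -0.0, 159.3]
force: [-0.5, -0.6, 0.7]
grip_width: 0.0684
grasp_force: 0.5
```

```bash
cat > st.py <<'E'
from cell import env
import numpy as np
from scipy.spatial.transform import Rotation as R
o=env.get_obs();Rt=R.from_euler("xyz",o["tool_rot"],degrees=True).as_matrix()
print({k:np.round(o[k],4) for k in("time_s","tool_pos","tool_rot","grip_width","grasp_force")},"q7",o["qpos"][6].round(1))
print("F tool",(Rt.T@o["force"]).round(2),"M tool",(Rt.T@o["wrist_torque"]).round(3))
E
python3 st.py
```

```text
{'time_s': np.float64(4.625), 'tool_pos': array([0.6082, 0.1621, 0.0971]), 'tool_rot': array([-1.799691e+02, -5.100000e-03,  1.592612e+02]), 'grip_width': np.float64(0.0684), 'grasp_force': np.float64(0.4727)} q7 56.2
F tool [ 0.25 -0.77 -0.7 ] M tool [0.193 0.095 0.042]
```

Emit:
{"name": "step_arm", "arguments": {"moves": [{"dp": [0,0,0],"dr": [0,0,0],"fingers": 0.23},{"dp": [0,0,0],"dr": [0,0,0],"fingers": 0.235},{"dp": [0,0,0],"dr": [0,0,0],"fingers": 0.24},{"dp": [0,0,0],"dr": [0,0,0],"fingers": 0.245},{"dp": [0,0,0],"dr": [0,0,0],"fingers": 0.25}]}}

```text
time_s: 5.25
tool_pos: [0.6084, 0.1625, 0.0972]
tool_rot: [180.0, 0.0, 159.3]
force: [-0.8, -0.4, 1.6]
grip_width: 0.0656
grasp_force: 7.3
```

```bash
python3 st.py
```

```text
{'time_s': np.float64(5.25), 'tool_pos': array([0.6084, 0.1625, 0.0972]), 'tool_rot': array([1.799928e+02, 9.800000e-03, 1.592705e+02]), 'grip_width': np.float64(0.0656), 'grasp_force': np.float64(7.2527)} q7 56.2
F tool [ 0.59 -0.68 -1.6 ] M tool [0.269 0.1   0.003]
```

Emit:
{"name": "step_arm", "arguments": {"moves": [{"dp": [0,0,0],"dr": [0,0,0],"fingers": 0.26},{"dp": [0,0,0],"dr": [0,0,0],"fingers": 0.27},{"dp": [0,0,0],"dr": [0,0,0],"fingers": 0.28},{"dp": [0,0,0],"dr": [0,0,0],"fingers": 0.29},{"dp": [0,0,0],"dr": [0,0,0],"fingers": 0.3}]}}

```text
time_s: 5.88
tool_pos: [0.6084, 0.1625, 0.0972]
tool_rot: [180.0, 0.0, 159.3]
force: [-0.9, -0.7, 4.0]
grip_width: 0.0615
grasp_force: 9.7
```

```bash
python3 st.py
```

```text
{'time_s': np.float64(5.875), 'tool_pos': array([0.6084, 0.1625, 0.0972]), 'tool_rot': array([1.799881e+02, 1.080000e-02, 1.592691e+02]), 'grip_width': np.float64(0.0615), 'grasp_force': np.float64(9.6659)} q7 56.2
F tool [ 0.56 -0.97 -4.03] M tool [0.28  0.117 0.02 ]
```

Emit:
{"name": "step_arm", "arguments": {"moves": [{"dp": [0,0,-0.1],"dr": [0,0,0],"fingers": 0.31},{"dp": [0,0,-0.1],"dr": [0,0,0],"fingers": 0.32},{"dp": [0,0,-0.1],"dr": [0,0,0],"fingers": 0.33},{"dp": [0,0,-0.1],"dr": [0,0,0],"fingers": 0.34},{"dp": [0,0,0],"dr": [0,0,0],"fingers": 0.35}]}}

```text
time_s: 6.5
tool_pos: [0.6083, 0.1625, 0.0973]
tool_rot: [-180.0, 0.0, 159.3]
force: [-1.1, -1.4, 0.2]
grip_width: 0.0572
grasp_force: 12.1
```

```bash
python3 st.py
```

```text
{'time_s': np.float64(6.5), 'tool_pos': array([0.6083, 0.1625, 0.0973]), 'tool_rot': array([-1.799952e+02,  8.000000e-04,  1.592719e+02]), 'grip_width': np.float64(0.0572), 'grasp_force': np.float64(12.1414)} q7 56.1
F tool [ 0.54 -1.72 -0.2 ] M tool [ 0.199 -0.038  0.018]
```

Emit:
{"name": "step_arm", "arguments": {"moves": [{"dp": [0,0,0],"dr": [0,0,0],"fingers": 0.36},{"dp": [0,0,0],"dr": [0,0,0],"fingers": 0.38},{"dp": [0,0,0],"dr": [0,0,-0.02],"fingers": 0.4},{"dp": [0,0,0],"dr": [0,0,-0.03],"fingers": 0.4},{"dp": [0,0,0],"dr": [0,0,-0.03],"fingers": 0.4}], "squeeze": 24}}

```text
time_s: 7.12
tool_pos: [0.6081, 0.1631, 0.0975]
tool_rot: [180.0, -0.0, 164.0]
force: [-2.2, -0.8, 1.8]
grip_width: 0.0557
grasp_force: 24.0
```

```bash
python3 st.py
```

```text
{'time_s': np.float64(7.125), 'tool_pos': array([0.6081, 0.1631, 0.0975]), 'tool_rot': array([ 1.799709e+02, -2.590000e-02,  1.639951e+02]), 'grip_width': np.float64(0.0557), 'grasp_force': np.float64(24.0079)} q7 60.6
F tool [ 1.91 -1.38 -1.83] M tool [ 0.166  0.319 -0.002]
```

Emit:
{"name": "step_arm", "arguments": {"moves": [{"dp": [0,0,0],"dr": [0,0,-0.06],"fingers": 0.4},{"dp": [0,0,0],"dr": [0,0,-0.08],"fingers": 0.4},{"dp": [0,0,0],"dr": [0,0,-0.08],"fingers": 0.4},{"dp": [0,0,0],"dr": [0,0,-0.08],"fingers": 0.4},{"dp": [0,0,0],"dr": [0,0,-0.06],"fingers": 0.4}]}}

```text
time_s: 7.75
tool_pos: [0.608, 0.1633, 0.0975]
tool_rot: [179.9, -0.0, -175.3]
force: [-1.8, 0.4, 2.5]
grip_width: 0.0561
grasp_force: 24.0
```

```bash
python3 st.py
```

```text
{'time_s': np.float64(7.75), 'tool_pos': array([0.608 , 0.1633, 0.0975]), 'tool_rot': array([ 1.799452e+02, -2.230000e-02, -1.753038e+02]), 'grip_width': np.float64(0.0561), 'grasp_force': np.float64(24.0072)} q7 80.3
F tool [ 1.77  0.5  -2.52] M tool [-0.099  0.439  0.023]
```

Emit:
{"name": "step_arm", "arguments": {"moves": [{"dp": [0,0,0],"dr": [0,0,-0.03],"fingers": 0.4},{"dp": [0,0,0],"dr": [0,0,-0.03],"fingers": 0.4},{"dp": [0,0,0],"dr": [0,0,-0.03],"fingers": 0.4},{"dp": [0,0,0],"dr": [0,0,-0.03],"fingers": 0.4},{"dp": [0,0,0],"dr": [0,0,-0.03],"fingers": 0.4}]}}

```text
time_s: 8.38
tool_pos: [0.6084, 0.1626, 0.0975]
tool_rot: [180.0, 0.0, -166.8]
force: [-0.1, 1.5, 1.9]
grip_width: 0.0558
grasp_force: 24.0
```

```bash
python3 st.py
```

```text
{'time_s': np.float64(8.375), 'tool_pos': array([0.6084, 0.1626, 0.0975]), 'tool_rot': array([ 1.799943e+02,  1.240000e-02, -1.668098e+02]), 'grip_width': np.float64(0.0558), 'grasp_force': np.float64(24.0074)} q7 88.5
F tool [-0.24  1.46 -1.91] M tool [-0.243  0.318  0.084]
```

Emit:
{"name": "step_arm", "arguments": {"moves": [{"dp": [0,0,0],"dr": [0,0,-0.02],"fingers": 0.4},{"dp": [0,0,0],"dr": [0,0,-0.02],"fingers": 0.4},{"dp": [0,0,0],"dr": [0,0,-0.02],"fingers": 0.4},{"dp": [0,0,0],"dr": [0,0,-0.01],"fingers": 0.4},{"dp": [0,0,0],"dr": [0,0,0],"fingers": 0.4}]}}

```text
time_s: 9.0
tool_pos: [0.6084, 0.1623, 0.0975]
tool_rot: [-180.0, 0.0, -162.9]
force: [-2.0, -0.0, 2.8]
grip_width: 0.0559
grasp_force: 24.0
```

```bash
python3 st.py
```

```text
{'time_s': np.float64(9.0), 'tool_pos': array([0.6084, 0.1623, 0.0975]), 'tool_rot': array([-1.799916e+02,  4.800000e-03, -1.629155e+02]), 'grip_width': np.float64(0.0559), 'grasp_force': np.float64(24.0085)} q7 92.2
F tool [ 1.93  0.54 -2.82] M tool [-0.158  0.263  0.016]
```

Emit:
{"name": "step_arm", "arguments": {"moves": [{"dp": [0,0,0],"dr": [0,0,-0.025],"fingers": 0.4},{"dp": [0,0,0],"dr": [0,0,-0.025],"fingers": 0.4},{"dp": [0,0,0],"dr": [0,0,-0.02],"fingers": 0.4},{"dp": [0,0,0],"dr": [0,0,-0.01],"fingers": 0.4},{"dp": [0,0,0],"dr": [0,0,0],"fingers": 0.4}]}}

```text
time_s: 9.62
tool_pos: [0.6083, 0.1624, 0.0975]
tool_rot: [-180.0, 0.0, -158.3]
force: [-2.7, -0.1, 2.5]
grip_width: 0.0559
grasp_force: 24.0
```

```bash
python3 st.py
```

```text
{'time_s': np.float64(9.625), 'tool_pos': array([0.6083, 0.1624, 0.0975]), 'tool_rot': array([-1.799929e+02,  1.600000e-03, -1.583301e+02]), 'grip_width': np.float64(0.0559), 'grasp_force': np.float64(24.0108)} q7 96.6
F tool [ 2.58  0.88 -2.54] M tool [-0.018  0.411  0.02 ]
```

Emit:
{"name": "step_arm", "arguments": {"moves": [{"dp": [0,0,0],"dr": [0,0,-0.025],"fingers": 0.4},{"dp": [0,0,0],"dr": [0,0,-0.025],"fingers": 0.4},{"dp": [0,0,0],"dr": [0,0,-0.02],"fingers": 0.4},{"dp": [0,0,0],"dr": [0,0,-0.01],"fingers": 0.4},{"dp": [0,0,0],"dr": [0,0,0],"fingers": 0.4}]}}

```text
time_s: 10.25
tool_pos: [0.6084, 0.1625, 0.0975]
tool_rot: [180.0, 0.0, -153.7]
force: [-2.3, -0.6, 2.4]
grip_width: 0.0561
grasp_force: 24.0
```

```bash
python3 st.py
```

```text
{'time_s': np.float64(10.25), 'tool_pos': array([0.6084, 0.1625, 0.0975]), 'tool_rot': array([ 1.799983e+02,  1.000000e-02, -1.537420e+02]), 'grip_width': np.float64(0.0561), 'grasp_force': np.float64(24.0111)} q7 100.9
F tool [ 2.37  0.46 -2.44] M tool [-0.122  0.415  0.008]
```

Emit:
{"name": "step_arm", "arguments": {"moves": [{"dp": [0,0,0],"dr": [0,0,-0.025],"fingers": 0.4},{"dp": [0,0,0],"dr": [0,0,-0.025],"fingers": 0.4},{"dp": [0,0,0],"dr": [0,0,-0.02],"fingers": 0.4},{"dp": [0,0,0],"dr": [0,0,-0.01],"fingers": 0.4},{"dp": [0,0,0],"dr": [0,0,0],"fingers": 0.4}]}}

```text
time_s: 10.88
tool_pos: [0.6083, 0.1626, 0.0975]
tool_rot: [180.0, 0.0, -149.2]
force: [-2.6, -0.6, 3.1]
grip_width: 0.0558
grasp_force: 24.0
```

```bash
python3 st.py
```

```text
{'time_s': np.float64(10.875), 'tool_pos': array([0.6083, 0.1626, 0.0975]), 'tool_rot': array([ 1.799929e+02,  7.700000e-03, -1.491628e+02]), 'grip_width': np.float64(0.0558), 'grasp_force': np.float64(24.0117)} q7 105.3
F tool [ 2.48  0.83 -3.12] M tool [-0.212  0.421  0.118]
```

Emit:
{"name": "step_arm", "arguments": {"moves": [{"dp": [0,0,0],"dr": [0,0,-0.015],"fingers": 0.4},{"dp": [0,0,0],"dr": [0,0,-0.015],"fingers": 0.4},{"dp": [0,0,0],"dr": [0,0,-0.01],"fingers": 0.4},{"dp": [0,0,0],"dr": [0,0,-0.01],"fingers": 0.4},{"dp": [0,0,0],"dr": [0,0,0],"fingers": 0.4}]}}

```text
time_s: 11.5
tool_pos: [0.6083, 0.1626, 0.0975]
tool_rot: [180.0, 0.0, -146.3]
force: [-2.1, 1.3, 3.4]
grip_width: 0.0558
grasp_force: 24.1
```

```bash
python3 st.py
```

```text
{'time_s': np.float64(11.5), 'tool_pos': array([0.6083, 0.1626, 0.0975]), 'tool_rot': array([ 1.799757e+02,  9.000000e-03, -1.463390e+02]), 'grip_width': np.float64(0.0558), 'grasp_force': np.float64(24.101)} q7 108.0
F tool [ 1.02  2.27 -3.37] M tool [-0.376  0.341  0.947]
```

The moment rose to 0.95 N m, which is the firm stop at about 0.95 rad. I'll ease back a little and test the lift.

Emit:
{"name": "step_arm", "arguments": {"moves": [{"dp": [0,0,0],"dr": [0,0,0.02],"fingers": 0.4},{"dp": [0,0,0],"dr": [0,0,0.02],"fingers": 0.4},{"dp": [0,0,0],"dr": [0,0,0],"fingers": 0.4},{"dp": [0,0,-1],"dr": [0,0,0],"fingers": 0.4},{"dp": [0,0,-1],"dr": [0,0,0],"fingers": 0.4}]}}

```text
time_s: 12.12
tool_pos: [0.608, 0.1624, 0.0983]
tool_rot: [180.0, -0.0, -148.6]
force: [1.9, 1.0, -5.3]
grip_width: 0.0555
grasp_force: 24.0
```

```bash
python3 st.py
```

```text
{'time_s': np.float64(12.125), 'tool_pos': array([0.608 , 0.1624, 0.0983]), 'tool_rot': array([ 1.799978e+02, -4.560000e-02, -1.485742e+02]), 'grip_width': np.float64(0.0555), 'grasp_force': np.float64(23.9697)} q7 105.9
F tool [-2.16 -0.14  5.28] M tool [-0.096 -0.344  0.228]
```

Emit:
{"name": "step_arm", "arguments": {"moves": [{"dp": [0,0,0],"dr": [0,0,0],"fingers": 0.4},{"dp": [0,0,0],"dr": [0,0,0],"fingers": 0.4},{"dp": [0,0,-0.5],"dr": [0,0,0],"fingers": 0.4},{"dp": [0,0,-0.5],"dr": [0,0,0],"fingers": 0.4},{"dp": [0,0,-0.5],"dr": [0,0,0],"fingers": 0.4}]}}

```text
time_s: 12.75
tool_pos: [0.608, 0.1624, 0.101]
tool_rot: [180.0, -0.0, -148.6]
force: [-0.9, -0.3, -4.5]
grip_width: 0.0557
grasp_force: 24.0
```

```bash
python3 st.py
```

```text
{'time_s': np.float64(12.75), 'tool_pos': array([0.608 , 0.1624, 0.101 ]), 'tool_rot': array([ 1.799918e+02, -3.270000e-02, -1.485861e+02]), 'grip_width': np.float64(0.0557), 'grasp_force': np.float64(23.9889)} q7 105.8
F tool [0.94 0.23 4.54] M tool [-0.186  0.146  0.153]
```

Emit:
{"name": "step_arm", "arguments": {"moves": [{"dp": [0,0,-2],"dr": [0,0,0],"fingers": 0.4},{"dp": [0,0,-2],"dr": [0,0,0],"fingers": 0.4},{"dp": [0,0,-2],"dr": [0,0,0],"fingers": 0.4},{"dp": [0,0,-2],"dr": [0,0,0],"fingers": 0.4},{"dp": [0,0,-2],"dr": [0,0,0],"fingers": 0.4}]}}

```text
time_s: 13.38
tool_pos: [0.6085, 0.1626, 0.1113]
tool_rot: [-180.0, 0.0, -148.6]
force: [-0.6, 1.1, -0.8]
grip_width: 0.0554
grasp_force: 24.0
```

```bash
python3 st.py
```

```text
{'time_s': np.float64(13.375), 'tool_pos': array([0.6085, 0.1626, 0.1113]), 'tool_rot': array([-1.799917e+02,  2.980000e-02, -1.485868e+02]), 'grip_width': np.float64(0.0554), 'grasp_force': np.float64(23.9889)} q7 105.8
F tool [-0.01  1.23  0.8 ] M tool [-0.056 -0.054  0.033]
```

Emit:
{"name": "step_arm", "arguments": {"moves": [{"dp": [0,0,-5],"dr": [0,0,0],"fingers": 0.4},{"dp": [0,0,-10],"dr": [0,0,0],"fingers": 0.4},{"dp": [0,0,-14],"dr": [0,0,0],"fingers": 0.4},{"dp": [0,0,-15],"dr": [0,0,0],"fingers": 0.4},{"dp": [0,0,-10],"dr": [0,0,0],"fingers": 0.4}]}}

```text
time_s: 14.0
tool_pos: [0.6089, 0.1627, 0.1668]
tool_rot: [-180.0, 0.1, -148.6]
force: [0.3, 0.4, -1.3]
grip_width: 0.0559
grasp_force: 24.0
```

```bash
python3 st.py; python3 look.py 4|head -0
python3 - <<'E'
from cell import env
import cv2,numpy as np
a=env.read_camera("scene")[:,:,::-1];b=env.read_camera("top")[:,:,::-1]
cv2.imwrite("pics/l4.png",np.hstack([cv2.resize(a[130:290,250:400],(390,416)),cv2.resize(cv2.imread("pics/w4.png")[130:290,240:400],(390,416))]))
E
```

```text
{'time_s': np.float64(14.0), 'tool_pos': array([0.6089, 0.1627, 0.1668]), 'tool_rot': array([-1.799738e+02,  1.128000e-01, -1.485920e+02]), 'grip_width': np.float64(0.0559), 'grasp_force': np.float64(23.9888)} q7 105.6
F tool [-0.42  0.16  1.34] M tool [-0.086 -0.062  0.006]Exception ignored on flushing sys.stdout:
BrokenPipeError: [Errno 32] Broken pipe
```

View pics/l4.png

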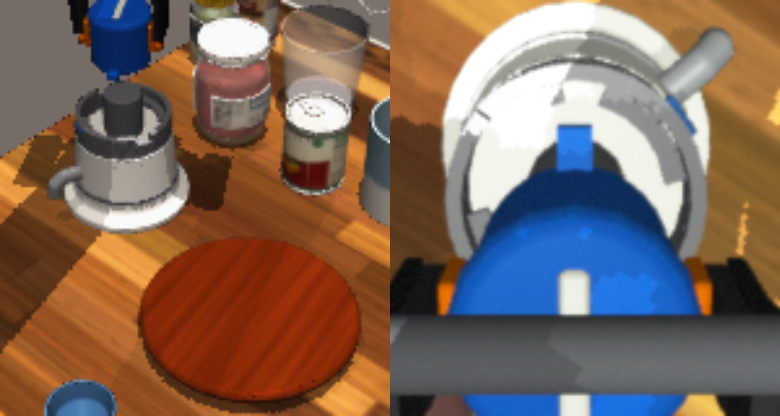

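The cap is held clear of the post (scene crop shows the bare post, wrist crop shows cap level in the grip). Moving it over the trivet.

Emit:
{"name": "step_arm", "arguments": {"moves": [{"dp": [15,-13,0],"dr": [0,0,0],"fingers": 0.4},{"dp": [30,-27,0],"dr": [0,0,0],"fingers": 0.4},{"dp": [37,-34,0],"dr": [0,0,0],"fingers": 0.4},{"dp": [37,-34,0],"dr": [0,0,0],"fingers": 0.4},{"dp": [25,-23,0],"dr": [0,0,0],"fingers": 0.4}]}}

```text
time_s: 14.78
tool_pos: [0.5516, -0.0288, 0.1643]
tool_rot: [-180.0, -0.1, -148.8]
force: [0.0, -0.4, -1.6]
grip_width: 0.0558
grasp_force: 24.0
```

```bash
python3 st.py; python3 look.py 5 >/dev/null
python3 - <<'E'
from h import *
from cell import env
d=np.load("w1.npz");m1=dict(R=d["R"],t=d["t"],fx=d["k"][0],fy=d["k"][1],cx=d["k"][2],cy=d["k"][3])
im=cv2.imread("pics/w1.png");k,b=blobs(im,(0,170,60),(10,255,255),(50,110,245,262));print(b[:2])
c=max(cv2.findContours(k,0,1)[0],key=cv2.contourArea);e=cv2.fitEllipse(cv2.convexHull(c));print(e)
print(tri([(m1,e[0]),(env.camera_model("top"),(354.6,190.6))]),plane(m1,e[0],.02))
t=env.camera_model("top");L=plane(t,(320,190.6),.02);Rr=plane(t,(389.5,190.6),.02);print("diam",np.linalg.norm(L-Rr))
E
```

```text
{'time_s': np.float64(14.775), 'tool_pos': array([ 0.5516, -0.0288,  0.1643]), 'tool_rot': array([-1.799917e+02, -1.109000e-01, -1.488177e+02]), 'grip_width': np.float64(0.0558), 'grasp_force': np.float64(23.9894)} q7 123.1
F tool [ 0.16 -0.32  1.57] M tool [-0.042  0.009 -0.009]
[(np.int32(11606), array([145. , 186.9]), array([ 67, 125, 155, 126], dtype=int32))]
((143.3323516845703, 193.1995849609375), (131.24618530273438, 158.23155212402344), 109.87824249267578)
(array([ 0.5497988 , -0.02330273,  0.0124486 ]), [np.float64(0.004930318742285236), np.float64(0.004930318742285225)]) [ 0.54501296 -0.01741784  0.02      ]
diam 0.16791741187453108
```

Emit:
{"name": "step_arm", "arguments": {"moves": [{"dp": [0,0,20],"dr": [0,0,0],"fingers": 0.4},{"dp": [0,0,30],"dr": [0,0,0],"fingers": 0.4},{"dp": [0,0,30],"dr": [0,0,0],"fingers": 0.4},{"dp": [0,0,20],"dr": [0,0,0],"fingers": 0.4},{"dp": [0,0,5],"dr": [0,0,0],"fingers": 0.4}]}}

```text
time_s: 15.45
tool_pos: [0.5515, -0.0253, 0.0581]
tool_rot: [179.9, -0.2, -148.6]
force: [-0.5, -0.6, -1.2]
grip_width: 0.0557
grasp_force: 24.0
```

Emit:
{"name": "step_arm", "arguments": {"moves": [{"dp": [0,0,2],"dr": [0,0,0],"fingers": 0.4},{"dp": [0,0,2],"dr": [0,0,0],"fingers": 0.4},{"dp": [0,0,1],"dr": [0,0,0],"fingers": 0.4},{"dp": [0,0,1],"dr": [0,0,0],"fingers": 0.4},{"dp": [0,0,0],"dr": [0,0,0],"fingers": 0.4}]}}

```text
time_s: 16.08
tool_pos: [0.5538, -0.0243, 0.0541]
tool_rot: [-180.0, 0.0, -148.6]
force: [-0.3, -0.1, -0.5]
grip_width: 0.0561
grasp_force: 24.0
```

Emit:
{"name": "step_arm", "arguments": {"moves": [{"dp": [0,0,1.5],"dr": [0,0,0],"fingers": 0.4},{"dp": [0,0,1.5],"dr": [0,0,0],"fingers": 0.4},{"dp": [0,0,1.5],"dr": [0,0,0],"fingers": 0.4},{"dp": [0,0,1],"dr": [0,0,0],"fingers": 0.4},{"dp": [0,0,0.5],"dr": [0,0,0],"fingers": 0.4}]}}

```text
time_s: 16.7
tool_pos: [0.5537, -0.0243, 0.0479]
tool_rot: [180.0, -0.0, -148.6]
force: [-0.4, -0.7, -1.4]
grip_width: 0.0558
grasp_force: 24.0
```

Emit:
{"name": "step_arm", "arguments": {"moves": [{"dp": [0,0,0.4],"dr": [0,0,0],"fingers": 0.4},{"dp": [0,0,0.4],"dr": [0,0,0],"fingers": 0.4},{"dp": [0,0,0.4],"dr": [0,0,0],"fingers": 0.4},{"dp": [0,0,0.4],"dr": [0,0,0],"fingers": 0.4},{"dp": [0,0,0.3],"dr": [0,0,0],"fingers": 0.4}]}}

```text
time_s: 17.32
tool_pos: [0.5537, -0.0243, 0.046]
tool_rot: [180.0, 0.0, -148.6]
force: [-0.1, -0.3, -0.8]
grip_width: 0.0554
grasp_force: 24.0
```

Emit:
{"name": "step_arm", "arguments": {"moves": [{"dp": [0,0,0.3],"dr": [0,0,0],"fingers": 0.4},{"dp": [0,0,0.3],"dr": [0,0,0],"fingers": 0.4},{"dp": [0,0,0.3],"dr": [0,0,0],"fingers": 0.4},{"dp": [0,0,0.2],"dr": [0,0,0],"fingers": 0.4},{"dp": [0,0,0],"dr": [0,0,0],"fingers": 0.4}]}}

```text
time_s: 17.95
tool_pos: [0.5538, -0.0242, 0.0456]
tool_rot: [180.0, 0.0, -148.6]
force: [-1.8, 0.0, 5.8]
grip_width: 0.0559
grasp_force: 24.0
```

Emit:
{"name": "step_arm", "arguments": {"moves": [{"dp": [0,0,-0.3],"dr": [0,0,0],"fingers": 0.34},{"dp": [0,0,0],"dr": [0,0,0],"fingers": 0.3},{"dp": [0,0,0],"dr": [0,0,0],"fingers": 0.26},{"dp": [0,0,0],"dr": [0,0,0],"fingers": 0.22},{"dp": [0,0,0],"dr": [0,0,0],"fingers": 0.18}]}}

```text
time_s: 18.58
tool_pos: [0.5537, -0.0243, 0.0451]
tool_rot: [180.0, 0.0, -148.6]
force: [-0.2, 0.1, 0.1]
grip_width: 0.0698
grasp_force: 0.0
```

Emit:
{"name": "step_arm", "arguments": {"moves": [{"dp": [0,0,0],"dr": [0,0,0],"fingers": 0.1},{"dp": [0,0,0],"dr": [0,0,0],"fingers": 0},{"dp": [0,0,0],"dr": [0,0,0],"fingers": 0},{"dp": [0,0,0],"dr": [0,0,0],"fingers": 0},{"dp": [0,0,-5],"dr": [0,0,0],"fingers": 0}]}}

```text
time_s: 19.2
tool_pos: [0.5533, -0.0243, 0.0501]
tool_rot: [180.0, -0.0, -148.6]
force: [0.6, 0.7, -0.4]
grip_width: 0.0866
grasp_force: 0.0
```

Emit:
{"name": "step_arm", "arguments": {"moves": [{"dp": [0,0,-15],"dr": [0,0,0],"fingers": 0},{"dp": [0,0,-30],"dr": [0,0,0],"fingers": 0},{"dp": [0,0,-40],"dr": [0,0,0],"fingers": 0},{"dp": [0,0,-40],"dr": [0,0,0],"fingers": 0},{"dp": [0,0,-20],"dr": [0,0,0],"fingers": 0}]}}

```text
time_s: 19.82
tool_pos: [0.5551, -0.0244, 0.1994]
tool_rot: [-179.9, 0.3, -148.6]
force: [-0.7, 0.1, 0.8]
grip_width: 0.0869
grasp_force: 0.0
```

```bash
python3 st.py
python3 - <<'E'
from cell import env
import cv2,numpy as np
a=env.read_camera("scene")[:,:,::-1];b=env.read_camera("wrist")[:,:,::-1]
cv2.imwrite("pics/end.png",np.hstack([cv2.resize(a[100:340,180:420],(390,390)),cv2.resize(b[80:300,200:420],(390,390))]))
E
```

```text
{'time_s': np.float64(19.825), 'tool_pos': array([ 0.5551, -0.0244,  0.1994]), 'tool_rot': array([-179.8621,    0.2721, -148.5977]), 'grip_width': np.float64(0.0869), 'grasp_force': np.float64(0.0)} q7 122.6
F tool [ 0.48  0.46 -0.76] M tool [-0.05   0.059 -0.001]
```

View pics/end.png

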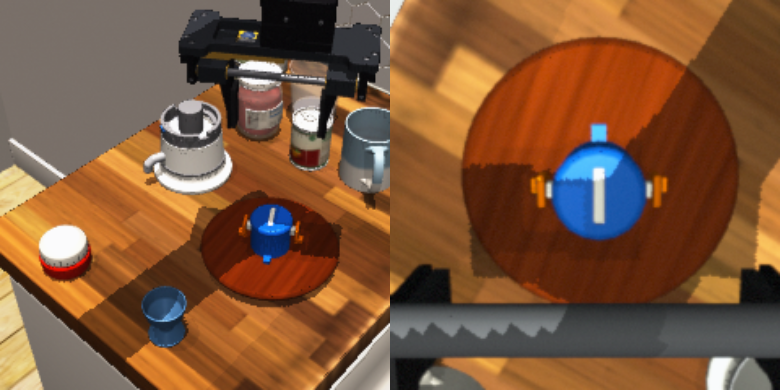

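The cap stands upright near the middle of the trivet, the gripper is clear, and the bystanders look unmoved.

```bash
python3 -c "
from cell import env
print(env.sign_off())"
```

```text
the job is handed in; nothing more can be done
None
```

I turned the cap about 0.95 rad to its firm stop, eased it back, lifted it off, and left it released and upright near the middle of the trivet. I saw no sign in the last pictures that anything else had moved, and handed the job in at about 20 s; no verdict came back.

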